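# Clear the offcut and load the next batten on the sawing board

## Task

The last offcut is still lying on the sawing board where the next piece has to go: put it in the scrap tub. Then load the long batten for its next cut: lying flat on the board, its long side tight against the fence all along and its end tight against the stop block. Let go of it, and leave the saw and the other things on the bench where they are.

Things in the scene. Friction and masses are not known exactly. Their poses are not given: they have to be found in the camera images.
- corner (a point): Inside corner of the sawing board: where the faces of its fence and stop block meet the top of its dark plywood base, 18 mm above the bench. x points square into the fence (away from the robot at yaw 0), y along the fence square into the stop block, z up. The fence fills x 0 to 32 mm, the stop block y 0 to 45 mm and x down to -70 mm; both are 35 mm high. The board's position and yaw vary.
- batten_mid (a point): Centre of the long loose softwood batten, 200 mm long (its x axis), 38 mm wide (y), 25 mm high (z), about 0.1 kg. At the start it lies flat on the bench to one side of the sawing board, left or right, its length roughly away from the robot.
- offcut_mid (a point): Centre of the loose short offcut, 60 mm long (its x axis), 38 mm wide (y), 25 mm high (z), about 0.03 kg. At the start it lies flat on the sawing board's base, its length roughly along the fence, its long side 2 to 16 mm from the fence, its nearer end over 30 mm from the stop block.
- tub: Grey plastic scrap tub, open on top, 220 mm (its x) by 150 mm (y) by 90 mm high, walls and floor 4 mm, about 0.8 kg, standing on the bench on the other side of the sawing board from the batten. Two old scraps 25 mm high are stuck to its floor in the +x +y and -x -y corners. Origin: centre of its underside.
- saw: Tenon saw lying on its side on the bench beyond the sawing board, 370 mm long, 24 mm high; leave it alone. Origin on the bench near its middle, x towards the tip of the blade.
- tape: Tape measure, 78 by 70 by 36 mm, on the bench between the robot and the sawing board; leave it alone. Origin: centre of its underside.
- square: Aluminium rafter square, a triangle with 180 mm legs, 20 mm high, beyond the sawing board, to the right; leave it alone. Origin near its middle, on the bench.
- bottle: Water bottle standing on the bench, 64 mm across, 205 mm high, far to the left beyond the sawing board; leave it alone. Origin: centre of its underside.
- board: The sawing board, screwed to the bench: dark plywood base 165 mm (x) by 300 mm (y) by 18 mm thick, light softwood fence 32 mm thick along its whole far edge with a 3 mm saw kerf 120 mm from the stop, and a stop block at its +y end. Origin: centre of the base's underside; axes as the corner's. The corner lies at x 50, y 105, z 18 mm.
There are look-alikes about, which are no part of the job. Of the things that look like the part that bears offcut_mid, the largest one is meant.

How it is judged:
By the outcome, as a careful person would: the job done as asked, in the order asked, and still so for the second after the job is handed in, with the robot touching nothing.
It also fails if it takes over 72 s, if anything falls off the work surface, if the arm or the gripper's body presses on something with over 40 N, if the wrist force passes 120 N, or if a joint passes its speed limit or range.

## Robot

A 6-joint arm with a two-finger parallel gripper is mounted at the origin on the work surface. World frame = base frame: x ahead of the robot, y to its left, z up, the work surface at z = 0. Lengths are in m, angles in degrees, forces in N, time in s.
With the tool pointing down it reaches from about 0.325 to 0.9 m from the base axis. Payload 3.5 kg.
Tool frame: the origin (TCP) lies midway between the tips of the shut fingers; the grasp point (between the pads) lies 19 mm behind it (tcp_to_grasp is the distance from the TCP to the grasp point, in m); z points along the fingers, y is the line along which they close (so a half turn about z gives the same grasp; the last joint's range is limited). The gripper opens to 85 mm and grips with 20 to 120 N. Pads are 22 mm wide; open, the fingers measure 114 mm over their backs; the gripper's body (76 mm by 85 mm) begins 54 mm behind the grasp point. The pads swing forward as they close: fully open they stand 13 mm farther back than shut.
Start: joints at [57.731, 15.837, -1.513, 72.651, 0, 84.076], TCP at [0.277, 0.56, 0.231] pointing down, gripper open.
Joint ranges: [-178.77, 178.77], [-48.84, 107.48], [-61.69, 71.31], [-111.58, 123.2], [-90, 87.43], [-180, 180]. Speed limits (degrees/s): [147.25, 147.25, 180, 180, 180, 180].

## Interface

Orientations are given as a 3x3 rotation matrix whose columns are the frame's x, y, z axes.
In Python, from plant import get_state, capture, calibration, hand_in, tcp_to_grasp gives the robot as it stands. The module is installed in compiled form; this text tells all that it offers.
- The arm moves only by the tool send_rows, never from a script. Its argument "deltas" is text: rows parted by semicolons, each of 6 numbers parted by spaces: the shift along the tool's x, y, z in units of 0.2 m (1.0 is 0.2 m), then the turn, a rotation vector about the tool's x, y, z in units of 0.5 rad (1.0 is 0.5 rad). A call has exactly 5 rows; each row shifts and turns the commanded pose from where the row before left it, along the tool's axes as they then stand; what a row does not reach is not made up. A row lasts 1/10 s, in which the tool goes at most 50 mm and 8.59 degrees, less where a joint would pass 70% of its speed; a pose out of reach is approached as far as the arm can. A call with a number of a shift or a turn outside -1 to 1 is refused whole. A call with a gripper value outside its range is refused whole. "hand" is the opening, from 0 (shut) to 1 (fully open), set as the call begins (left out, the last holds). The fingers move at their own pace and stop on an object; "force" is the grip in N (left out, the last holds). Time passes only in rows, so rows that do not move let the fingers close, or fill a call up. It gives the time, the measured TCP pose, the force, the opening and the grip force at its end, in the units of the state.
- get_state(): the state, without advancing time (a new reading comes with each control period).
- capture(name): name is "side" or "top"; returns the picture (400x640x3 uint8, blue, green, red); there is no depth.
- calibration(name): a dict with "camera_matrix" (3x3 intrinsics, pixels), "dist" ([k1, k2, p1, p2, k3] as OpenCV has them; the pictures are not rectified), "rvec" (rotation vector, rad) and "tvec" (3), from world to camera coordinates, as OpenCV has them. Camera axes: x right, y down, z forward; pixel columns grow to the right and rows downward; lengths in m; the calibration is good to about 2 mm. A picture is of the moment at which its call begins. calibration takes no time and is no camera call.
- hand_in(): hands the job in; it is judged then, once.
The state is a dict: "time": time; "q": joint angles; "qvel": joint speeds; "effort": joint torques, N m; "position": TCP position; "eef_rot": TCP orientation; "wrist_force": force on the tool from outside, world axes, zero at the start; "torque": the same for the moment, N m; "width": opening from 0.0 (shut) to 1.0 (fully open); "finger_force": force on a finger pad.
Only numpy, scipy, OpenCV 4.12 (cv2) and the standard library are available. Lean on these libraries where they do the work, as an engineer would, in place of code of your own. Each camera call takes 0.05 s, during which the arm holds its last target. There are 200 camera calls.

## Working session

There is one attempt and no reset: what is moved stays moved. The work goes in short steps, Python scripts to look and compute and a tool call to move; the robot and the scene stay as the last step left them, time stands still between calls to the robot, and variables do not carry over. Pictures are saved under pics/ and viewed, at most 10 in all, crops included, and the job is handed in when it is done.

Besides the shell and the picture viewer there is one more tool, called after "Request:" by a JSON object that holds its "name" and its "arguments", one argument or row to a line. send_rows: Moves the arm, as the interface text tells. Shifts and turns lie within -1 to 1; 1 stands for 0.2 m of shift or 0.5 rad of turn. Its arguments: {"type":"object","properties":{"deltas":{"type":"string"},"hand":{"type":"number"},"force":{"type":"number"}},"required":["deltas"]}

```bash
mkdir -p pics
cat > h.py <<'E'
import numpy as np, cv2
from plant import *
def cal(n):
    c=calibration(n); return np.array(c["camera_matrix"]),np.array(c["dist"]),np.array(c["rvec"],float),np.array(c["tvec"],float)
def ray(n,uv,z):
    K,d,r,t=cal(n); R=cv2.Rodrigues(r)[0]
    p=cv2.undistortPoints(np.array(uv,float).reshape(-1,1,2),K,d).reshape(-1,2)
    o=-R.T@t.ravel(); D=np.c_[p,np.ones(len(p))]@R
    return o+D*((z-o[2])/D[:,2])[:,None]
def proj(n,P):
    K,d,r,t=cal(n); return cv2.projectPoints(np.array(P,float).reshape(-1,1,3),r,t,K,d)[0].reshape(-1,2)
def snap(n,name,crop=None,s=1):
    im=capture(n); cv2.imwrite(f"pics/{name}_full.png",im)
    if crop: x0,y0,x1,y1=crop; im=im[y0:y1,x0:x1]
    cv2.imwrite(f"pics/{name}.png",cv2.resize(im,None,fx=s,fy=s,interpolation=cv2.INTER_CUBIC))
E
python3 - <<'E'
from h import *
snap("top","t0",None,1.25); snap("side","s0",None,1.25)
for n in("top","side"):
    K,d,r,t=cal(n); print(n,K.tolist(),d,(-cv2.Rodrigues(r)[0].T@t.ravel()))
s=get_state(); print(s, tcp_to_grasp)
E
```

```text
top [[515.8308126648391, 0.0, 319.0912896963165], [0.0, 515.8308126648391, 209.31495724447527], [0.0, 0.0, 1.0]] [-0.13166348  0.          0.          0.          0.        ] [0.45050506 0.03144464 1.63384923]
side [[508.49568856247043, 0.0, 320.8299252255153], [0.0, 508.49568856247043, 199.50805099857857], [0.0, 0.0, 1.0]] [-0.08016566  0.          0.          0.          0.        ] [0.35807711 0.75182376 0.99577219]
{'time': 0.1, 'q': array([ 5.77353522e+01,  1.58763111e+01, -1.58988827e+00,  7.26527848e+01,
       -6.83848277e-04,  8.40753190e+01]), 'qvel': array([ 0.01288857, -0.13339039,  0.20656661,  0.01635588,  0.04220206,
       -0.09885577]), 'effort': array([-5.39803186e-04, -4.46706176e+01,  2.96129501e+01,  8.41808505e-03,
       -1.14286001e-04,  3.89139654e-08]), 'position': array([0.27693899, 0.5594915 , 0.23024621]), 'eef_rot': array([[-8.96177042e-01,  4.43695282e-01, -1.09849477e-03],
       [ 4.43696596e-01,  8.96175332e-01, -1.76238101e-03],
       [ 2.02483776e-04, -2.06680380e-03, -9.99997844e-01]]), 'wrist_force': array([ 0.17434001, -0.61739769, -0.10173978]), 'torque': array([ 0.00428177, -0.01543965,  0.09460453]), 'finger_force': 0.0, 'width': 1.0034807196604774} 0.0187
```

View pics/t0.png

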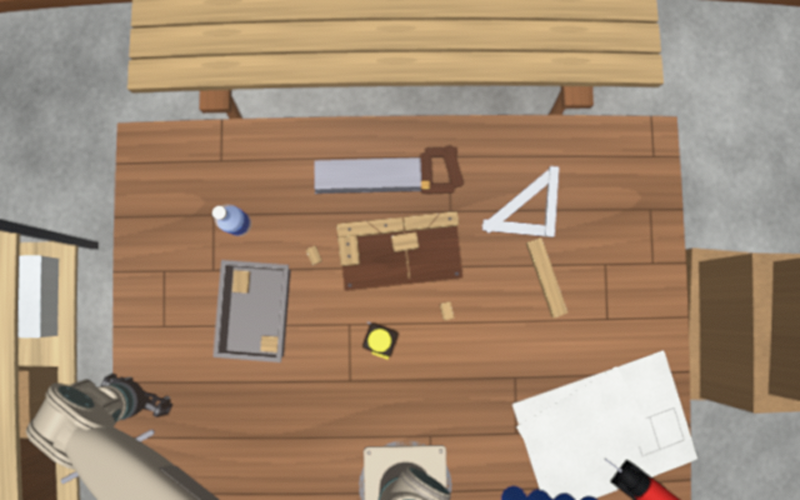

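View pics/s0.png

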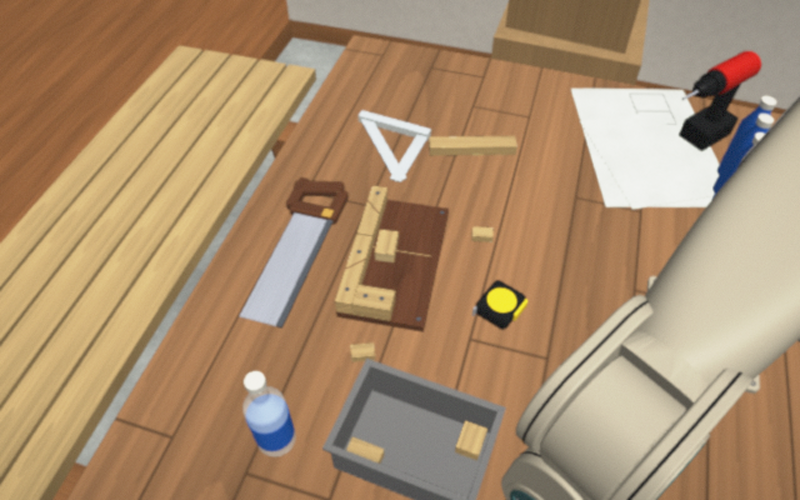

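The top view (800 px wide) shows these offcut look-alikes: the board block at (405,241), small bench blocks at (313,256) and (447,311), and tub scraps at (241,281) and (269,344). The one on the board fits the description and is the largest. The batten lies at the right (547,277) and the tub at the left (252,310). Next is one close crop.

Run:
```python
from h import *
im=cv2.imread("pics/t0_full.png")
cv2.imwrite("pics/t0c.png",cv2.resize(im[165:260,262:462],None,fx=4,fy=4,interpolation=cv2.INTER_CUBIC))
```

```text
(no output)
```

View pics/t0c.png

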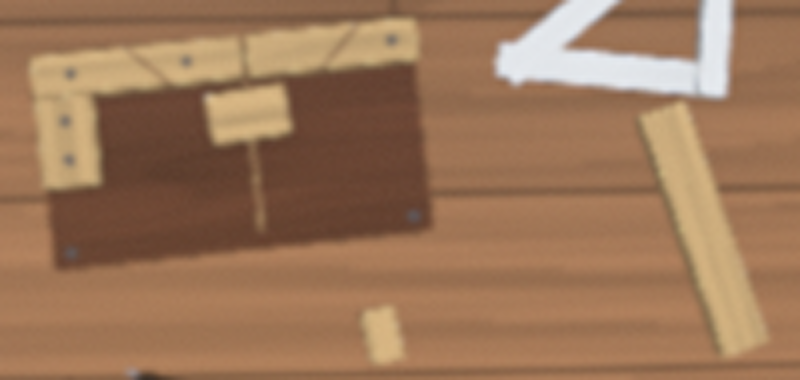

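The crop confirms the choice: the offcut is at crop (250,113), over the kerf, and the batten runs (665,112)–(745,345). The inside corner is near (98,95). I'll fit known-size models to the corners.

```bash
cat >> h.py <<'E'
from scipy.optimize import least_squares
def fit(views,x0):
    """views: list of (cam, pix Nx2, local pts Nx3); pose x,y,yaw"""
    f=lambda p:np.concatenate([(proj(n,np.c_[L[:,0]*np.cos(p[2])-L[:,1]*np.sin(p[2])+p[0],L[:,0]*np.sin(p[2])+L[:,1]*np.cos(p[2])+p[1],L[:,2]])-px).ravel() for n,px,L in views])
    s=least_squares(f,x0); return s.x,np.round(s.fun.reshape(-1,2),1).tolist()
E
python3 - <<'E'
from h import *
c=lambda l:np.array([262,165])+(np.array(l,float)+.5)/4-.5
b=lambda l:(np.array(l,float)+.5)/1.25-.5
# board, origin = corner
L=np.array([[-.1325,.045,0.018],[-.1325,-.255,.018],[.032,.045,.053],[.032,-.255,.053]])
px=c([[55,268],[432,228],[30,60],[415,18]])
r=fit([("top",px,L)],[.65,.1,.1]);print("corner top",r[0],np.degrees(r[0][2]),r[1])
p=r[0]
cs,sn=np.cos(p[2]),np.sin(p[2])
for z in(.018,.053):
  q=np.array([[0,0],[0,-.255],[-.07,0],[-.07,.045]])
  W=np.c_[q[:,0]*cs-q[:,1]*sn+p[0],q[:,0]*sn+q[:,1]*cs+p[1],np.full(4,z)]
  print(z,((proj("top",W)-[262,165]+.5)*4-.5).round(0).tolist())
box=lambda l,w,z:np.array([[l/2,w/2,z],[l/2,-w/2,z],[-l/2,-w/2,z],[-l/2,w/2,z]])
# offcut length along y world: local x -> image left
o=c([[204,94],[213,143],[292,131],[287,84]]) # far-left, near-left, near-right, far-right
# local x axis along world +y(left), local y along -x(near)
r=fit([("top",o,box(.06,.038,.043)[[1,0,3,2]])],[.63,0,1.6]);print("offcut",r[0],np.degrees(r[0][2]),r[1])
bt=c([[638,117],[686,101],[769,341],[725,357]]) # far-left, far-right, near-right, near-left
r=fit([("top",bt,box(.2,.038,.025))],[.55,-.4,0]);print("batten",r[0],np.degrees(r[0][2]),r[1])
t=b([[223,262],[289,264],[281,360],[214,355]])
r=fit([("top",t,box(.22,.15,.09))],[.55,.4,0]);print("tub",r[0],np.degrees(r[0][2]),r[1])
# side
bs=b([[429,142],[429,151]]);
E
```

```text
corner top [0.62972248 0.11078158 0.09118088] 5.22427953922994 [[-0.3, 0.7], [0.5, 0.4], [-0.2, -0.7], [-0.0, -0.4]]
0.018 [[94.0, 97.0], [415.0, 63.0], [103.0, 185.0], [46.0, 191.0]]
0.053 [[91.0, 92.0], [420.0, 57.0], [101.0, 182.0], [42.0, 188.0]]
offcut [ 0.61266277 -0.01064353  1.69271454] 96.98539924821857 [[0.8, 0.0], [0.3, -0.1], [-0.3, 0.2], [-0.8, -0.1]]
batten [ 0.51758974 -0.36912748  0.31551128] 18.07746451531692 [[0.5, 0.0], [-0.4, 0.2], [0.0, -0.1], [-0.1, -0.1]]
tub [ 0.44780606  0.36134068 -0.08573287] -4.912131606845955 [[1.3, 0.3], [-2.3, 2.1], [-1.6, -1.3], [2.6, -1.1]]
```

```bash
cat >> h.py <<'E'
from scipy.spatial.transform import Rotation as Ro
def plan(xyz,yaw,n,ease=True):
    """rows (tool axes & units) from the measured pose to xyz, tool y at yaw deg, pointing down"""
    s=get_state(); p=np.array(s["position"]); R=Ro.from_matrix(s["eef_rot"])
    a=np.radians(yaw); y=np.array([np.cos(a),np.sin(a),0]); z=np.array([0,0,-1.]); T=Ro.from_matrix(np.c_[np.cross(y,z),y,z])
    rv=(R.inv()*T).as_rotvec(); d=(np.array(xyz)-p)/n; step=Ro.from_rotvec(rv/n)
    rows=[]
    for i in range(n):
        rows.append(np.r_[R.inv().apply(d)/.2,rv/n/.5]); R=R*step
    print("dist",np.linalg.norm(d*n).round(4),"mm/row",(np.linalg.norm(d)*1e3).round(1),"deg/row",np.degrees(np.linalg.norm(rv)/n).round(2))
    for k in range(0,n,5): print("; ".join(" ".join(f"{v:.3f}" for v in r) for r in rows[k:k+5]))
E
python3 -c "
from h import *
plan([.6127,-.0106,.13],97,15)"
```

```text
dist 0.6692 mm/row 44.6 deg/row 2.22
-0.185 -0.121 0.034 -0.000 -0.000 -0.078; -0.180 -0.128 0.034 -0.000 -0.000 -0.078; -0.175 -0.135 0.034 -0.000 -0.000 -0.078; -0.169 -0.141 0.034 -0.000 -0.000 -0.078; -0.164 -0.148 0.034 -0.000 -0.000 -0.078
-0.158 -0.154 0.034 -0.000 -0.000 -0.078; -0.152 -0.160 0.034 -0.000 -0.000 -0.078; -0.146 -0.166 0.034 -0.000 -0.000 -0.078; -0.139 -0.171 0.034 -0.000 -0.000 -0.078; -0.132 -0.176 0.034 -0.000 -0.000 -0.078
-0.125 -0.181 0.034 -0.000 -0.000 -0.078; -0.118 -0.186 0.033 -0.000 -0.000 -0.078; -0.111 -0.191 0.033 -0.000 -0.000 -0.078; -0.103 -0.195 0.033 -0.000 -0.000 -0.078; -0.096 -0.199 0.033 -0.000 -0.000 -0.078
```

Request:
{"name": "send_rows", "arguments": {
  "deltas": "-0.185 -0.121 0.034 0 0 -0.078; -0.18 -0.128 0.034 0 0 -0.078; -0.175 -0.135 0.034 0 0 -0.078; -0.169 -0.141 0.034 0 0 -0.078; -0.164 -0.148 0.034 0 0 -0.078",
  "hand": 1,
  "force": 30
}}

```text
time: 0.6
position: [0.3896, 0.3681, 0.1966]
eef_rot: [[-0.966, 0.26, -0.0], [0.26, 0.966, -0.0], [0.0, -0.001, -1.0]]
wrist_force: [1.1, 0.6, -0.1]
width: 1.002
finger_force: 0.0
```

Request:
{"name": "send_rows", "arguments": {
  "deltas": "-0.158 -0.154 0.034 0 0 -0.078; -0.152 -0.16 0.034 0 0 -0.078; -0.146 -0.166 0.034 0 0 -0.078; -0.139 -0.171 0.034 0 0 -0.078; -0.132 -0.176 0.034 0 0 -0.078"
}}

```text
time: 1.1
position: [0.502, 0.1783, 0.1627]
eef_rot: [[-0.998, 0.068, -0.0], [0.068, 0.998, 0.0], [0.0, -0.0, -1.0]]
wrist_force: [0.3, -0.1, 0.4]
width: 0.999
finger_force: 0.0
```

Request:
{"name": "send_rows", "arguments": {
  "deltas": "-0.125 -0.181 0.034 0 0 -0.078; -0.118 -0.186 0.033 0 0 -0.078; -0.111 -0.191 0.033 0 0 -0.078; -0.103 -0.195 0.033 0 0 -0.078; -0.096 -0.199 0.033 0 0 -0.078"
}}

```text
time: 1.6
position: [0.6143, -0.0114, 0.1293]
eef_rot: [[-0.992, -0.126, -0.001], [-0.126, 0.992, 0.0], [0.001, 0.0, -1.0]]
wrist_force: [0.9, 0.5, -0.1]
width: 1.002
finger_force: 0.0
```

Request:
{"name": "send_rows", "arguments": {
  "deltas": "0 0 0 0 0 0; 0 0 0 0 0 0; 0 0 0 0 0 0; 0 0 0 0 0 0; 0 0 0 0 0 0"
}}

```text
time: 2.1
position: [0.6135, -0.0085, 0.1304]
eef_rot: [[-0.992, -0.127, 0.0], [-0.127, 0.992, 0.0], [-0.0, 0.0, -1.0]]
wrist_force: [0.2, -0.7, -0.2]
width: 0.998
finger_force: 0.0
```

```bash
python3 -c "
from h import *
snap('side','s1',(250,120,450,270),4)
plan([.6127,-.0106,.017],97,5)"
```

```text
dist 0.1134 mm/row 22.7 deg/row 0.05
0.001 -0.002 0.113 -0.000 0.000 0.002; 0.001 -0.002 0.113 -0.000 0.000 0.002; 0.001 -0.002 0.113 -0.000 0.000 0.002; 0.001 -0.002 0.113 -0.000 0.000 0.002; 0.001 -0.002 0.113 -0.000 0.000 0.002
```

View pics/s1.png

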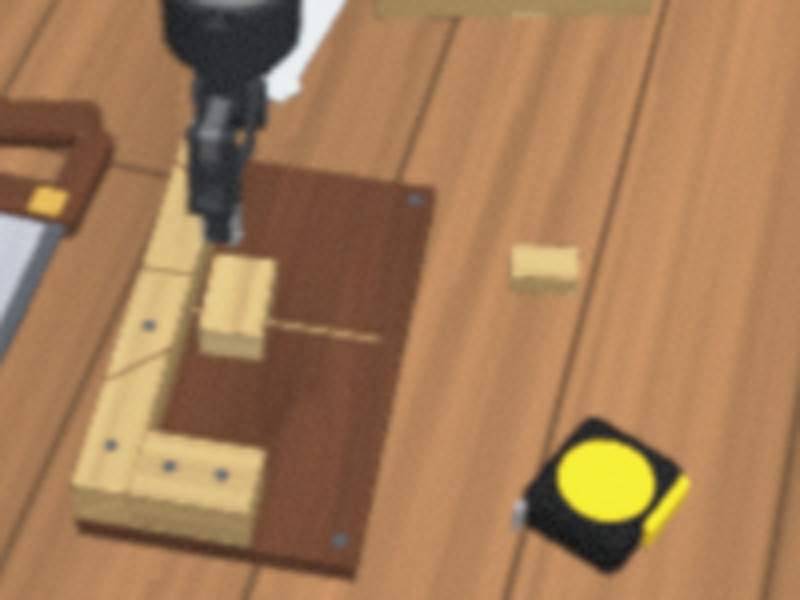

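The side crop shows the offcut's top face with corners near (212,253), (276,259), (265,343) and (199,332). The gripper hangs just above and behind it in the picture. I'll cross-check the fit using this view.

Run:
```python
from h import *
c=lambda l:np.array([262,165])+(np.array(l,float)+.5)/4-.5
s=lambda l:np.array([250,120])+(np.array(l,float)+.5)/4-.5
box=lambda l,w,z:np.array([[l/2,w/2,z],[l/2,-w/2,z],[-l/2,-w/2,z],[-l/2,w/2,z]])
o=c([[204,94],[213,143],[292,131],[287,84]]); B=box(.06,.038,.043)[[1,0,3,2]]
os_=s([[199,332],[265,338],[276,260],[212,253]])
for v in ([("side",os_,B)],[("top",o,B),("side",os_,B)]):
    r=fit(v,[.61,0,1.7]);print(r[0],np.degrees(r[0][2]),r[1])
L=np.array([[-.1325,.045,0.018],[-.1325,-.255,.018],[.032,.045,.053],[.032,-.255,.053]])
px=c([[55,268],[432,228],[30,60],[415,18]])
L2=np.array([[-.1325,.045,0.018],[-.1325,-.255,.018],[.032,.045,.053],[-.07,.045,.053],[-.07,0,.053]])
p2=s([[356,569],[434,187],[76,487],[253,511],[266,452]])
for v in ([("side",p2,L2)],[("top",px,L),("side",p2,L2)]):
    r=fit(v,[.62,.1,.1]);print("corner",r[0],np.degrees(r[0][2]),r[1])
```

```text
[ 0.61219392 -0.00570934  1.75496418] 100.55204075821604 [[0.4, -0.4], [-0.4, -0.5], [-0.4, 0.2], [0.4, 0.7]]
[ 0.6125611  -0.00820412  1.7291766 ] 99.0745214719319 [[-0.1, 0.4], [-0.2, 0.2], [-0.9, -0.1], [-1.8, -0.4], [0.3, -1.4], [-0.6, -1.2], [0.0, -0.3], [0.9, -0.2]]
corner [0.62883354 0.11467704 0.10372018] 5.94272859313305 [[1.0, -0.4], [0.2, -0.3], [-0.8, -0.2], [-0.5, 1.1], [0.1, -0.4]]
corner [0.62911142 0.11293415 0.09655785] 5.5323572040406095 [[-0.7, 0.9], [0.0, 0.1], [-1.0, -0.4], [-0.8, -0.6], [0.8, -0.8], [0.9, -0.4], [-0.7, -0.9], [-0.6, 0.6], [0.2, -0.8]]
```

Request:
{"name": "send_rows", "arguments": {
  "deltas": "-0.001 0 0.113 0 0 0; -0.001 0 0.113 0 0 0; -0.001 0 0.113 0 0 0; -0.001 0 0.113 0 0 0; 0 0 0.113 0 0 -0.02"
}}

```text
time: 2.65
position: [0.6149, -0.009, 0.0167]
eef_rot: [[-0.991, -0.136, 0.001], [-0.136, 0.991, -0.0], [-0.001, -0.0, -1.0]]
wrist_force: [0.3, 0.0, 0.3]
width: 1.003
finger_force: 0.0
```

Request:
{"name": "send_rows", "arguments": {
  "deltas": "0 0 0 0 0 0; 0 0 0 0 0 0; 0 0 0 0 0 0; 0 0 0 0 0 0; 0 0 0 0 0 0",
  "hand": 0
}}

```text
time: 3.15
position: [0.6159, -0.0097, 0.0184]
eef_rot: [[-0.991, -0.135, 0.002], [-0.135, 0.991, -0.0], [-0.002, -0.001, -1.0]]
wrist_force: [-0.1, 0.5, -0.4]
width: 0.699
finger_force: 33.4
```

Request:
{"name": "send_rows", "arguments": {
  "deltas": "0 0 0 0 0 0; 0 0 0 0 0 0; 0 0 0 0 0 0; 0 0 0 0 0 0; 0 0 0 0 0 0"
}}

```text
time: 3.65
position: [0.615, -0.0097, 0.0173]
eef_rot: [[-0.991, -0.135, 0.0], [-0.135, 0.991, -0.0], [-0.0, -0.0, -1.0]]
wrist_force: [-0.3, -0.4, 1.8]
width: 0.7
finger_force: 33.7
```

The opening of 0.70 is about 60 mm, so the offcut is held. Next: lift, then over to the tub.

Request:
{"name": "send_rows", "arguments": {
  "deltas": "0 0 -0.08 0 0 0; 0 0 -0.16 0 0 0; 0 0 -0.16 0 0 0; 0 0 -0.16 0 0 0; 0 0 -0.1 0 0 0"
}}

```text
time: 4.15
position: [0.6161, -0.0098, 0.1518]
eef_rot: [[-0.991, -0.135, 0.003], [-0.135, 0.991, -0.0], [-0.003, -0.001, -1.0]]
wrist_force: [0.7, -0.3, 0.1]
width: 0.693
finger_force: 33.5
```

```bash
python3 -c "
from h import *
print(get_state()['width'])
plan([.45,.363,.15],160,10)"
```

```text
0.6930552051249135
dist 0.4081 mm/row 40.8 deg/row 6.23
0.057 0.196 0.001 -0.001 0.001 -0.217; 0.036 0.201 0.001 -0.001 0.001 -0.217; 0.014 0.204 0.001 -0.001 0.001 -0.217; -0.009 0.204 0.001 -0.001 0.001 -0.217; -0.031 0.202 0.001 -0.001 0.001 -0.217
-0.052 0.197 0.001 -0.001 0.001 -0.217; -0.073 0.190 0.001 -0.001 0.001 -0.217; -0.094 0.181 0.001 -0.001 0.001 -0.217; -0.113 0.170 0.001 -0.001 0.001 -0.217; -0.131 0.157 0.001 -0.001 0.001 -0.217
```

Request:
{"name": "send_rows", "arguments": {
  "deltas": "0.057 0.196 0 0 0 -0.217; 0.036 0.201 0 0 0 -0.217; 0.014 0.204 0 0 0 -0.217; -0.009 0.204 0 0 0 -0.217; -0.031 0.202 0 0 0 -0.217"
}}

```text
time: 4.65
position: [0.5309, 0.1782, 0.149]
eef_rot: [[-0.776, -0.63, -0.0], [-0.63, 0.776, 0.0], [-0.0, 0.0, -1.0]]
wrist_force: [1.7, 1.4, -0.1]
width: 0.697
finger_force: 33.5
```

Request:
{"name": "send_rows", "arguments": {
  "deltas": "-0.052 0.197 0 0 0 -0.217; -0.073 0.19 0 0 0 -0.217; -0.094 0.181 0 0 0 -0.217; -0.113 0.17 0 0 0 -0.217; -0.131 0.157 0 0 0 -0.217"
}}

```text
time: 5.15
position: [0.4481, 0.3648, 0.149]
eef_rot: [[-0.339, -0.941, -0.0], [-0.941, 0.339, -0.0], [0.0, -0.0, -1.0]]
wrist_force: [1.1, 0.3, -0.9]
width: 0.694
finger_force: 33.5
```

Request:
{"name": "send_rows", "arguments": {
  "deltas": "0 0 0 0 0 0; 0 0 0 0 0 0; 0 0 0 0 0 0; 0 0 0.1 0 0 0; 0 0 0.1 0 0 0"
}}

```text
time: 5.65
position: [0.4506, 0.3626, 0.1095]
eef_rot: [[-0.346, -0.938, 0.002], [-0.938, 0.346, 0.001], [-0.002, -0.002, -1.0]]
wrist_force: [-0.4, -0.2, -0.6]
width: 0.688
finger_force: 33.5
```

```bash
python3 -c "
from h import *
plan([.45,.363,.032],160,5)
snap('side','s2',(230,180,430,330),4)"
```

```text
dist 0.0775 mm/row 15.5 deg/row 0.05
-0.000 0.001 0.078 -0.001 0.001 -0.002; -0.000 0.001 0.078 -0.001 0.001 -0.002; -0.000 0.001 0.078 -0.001 0.001 -0.002; -0.000 0.001 0.078 -0.001 0.001 -0.002; -0.000 0.001 0.078 -0.001 0.001 -0.002
```

View pics/s2_full.png

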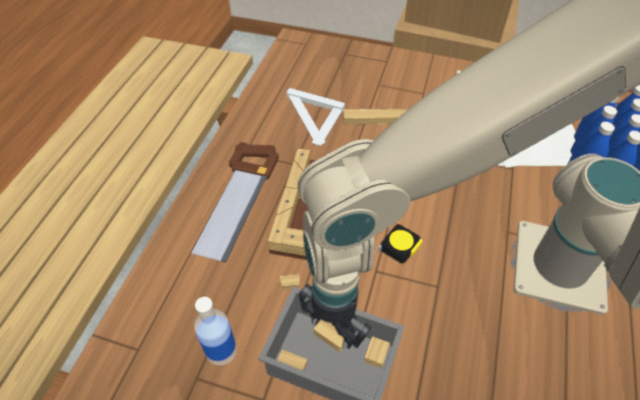

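The gripper is over the middle of the tub with the offcut at (330,335), inside the rim. Next: lower, release, rise.

Request:
{"name": "send_rows", "arguments": {
  "deltas": "0 0 0.1 0 0 0; 0 0 0.12 0 0 0; 0 0 0.1 0 0 0; 0 0 0.07 0 0 0; 0 0 0 0 0 0"
}}

```text
time: 6.2
position: [0.4479, 0.3616, 0.0292]
eef_rot: [[-0.345, -0.939, -0.004], [-0.939, 0.345, -0.002], [0.004, 0.003, -1.0]]
wrist_force: [-0.2, -0.6, 0.1]
width: 0.703
finger_force: 33.5
```

Request:
{"name": "send_rows", "arguments": {
  "deltas": "0 0 0 0 0 0; 0 0 0 0 0 0; 0 0 0 0 0 0; 0 0 0 0 0 0; 0 0 -0.04 0 0 0",
  "hand": 0.88
}}

```text
time: 6.7
position: [0.4484, 0.3631, 0.0389]
eef_rot: [[-0.343, -0.939, -0.001], [-0.939, 0.343, -0.001], [0.001, 0.001, -1.0]]
wrist_force: [-1.3, -0.4, 0.4]
width: 0.875
finger_force: 0.0
```

Request:
{"name": "send_rows", "arguments": {
  "deltas": "0 0 -0.15 0 0 0; 0 0 -0.2 0 0 0; 0 0 -0.2 0 0 0; 0 0 -0.12 0 0 0; 0 0 0 0 0 0"
}}

```text
time: 7.2
position: [0.4521, 0.3655, 0.179]
eef_rot: [[-0.343, -0.939, 0.009], [-0.939, 0.343, 0.006], [-0.008, -0.006, -1.0]]
wrist_force: [1.3, 1.1, 0.3]
width: 0.876
finger_force: 0.0
```

```bash
python3 -c "
from h import *
snap('side','s3',(230,180,430,330),4)
plan([.5176,-.3691,.13],108,18)"
```

```text
dist 0.7382 mm/row 41.0 deg/row 2.88
0.185 -0.087 0.012 -0.000 0.001 0.101; 0.180 -0.097 0.012 -0.000 0.001 0.101; 0.175 -0.106 0.012 -0.000 0.001 0.101; 0.170 -0.114 0.012 -0.000 0.001 0.101; 0.164 -0.123 0.013 -0.000 0.001 0.101
0.157 -0.131 0.013 -0.000 0.001 0.101; 0.151 -0.138 0.013 -0.000 0.001 0.101; 0.144 -0.146 0.013 -0.000 0.001 0.101; 0.136 -0.153 0.013 -0.000 0.001 0.101; 0.128 -0.160 0.013 -0.000 0.001 0.101
0.120 -0.166 0.013 -0.000 0.001 0.101; 0.111 -0.172 0.013 -0.000 0.001 0.101; 0.103 -0.177 0.013 -0.000 0.001 0.101; 0.094 -0.182 0.013 -0.000 0.001 0.101; 0.084 -0.186 0.013 -0.000 0.001 0.101
0.075 -0.190 0.013 -0.000 0.001 0.101; 0.065 -0.194 0.013 -0.000 0.001 0.101; 0.055 -0.197 0.013 -0.000 0.001 0.101
```

Request:
{"name": "send_rows", "arguments": {
  "deltas": "0.185 -0.087 0.012 0 0 0.101; 0.18 -0.097 0.012 0 0 0.101; 0.175 -0.106 0.012 0 0 0.101; 0.17 -0.114 0.012 0 0 0.101; 0.164 -0.123 0.013 0 0 0.101",
  "hand": 1
}}

```text
time: 7.75
position: [0.4662, 0.1579, 0.1593]
eef_rot: [[-0.568, -0.823, -0.003], [-0.823, 0.568, -0.001], [0.002, 0.002, -1.0]]
wrist_force: [0.3, 0.1, -0.3]
width: 1.005
finger_force: 0.0
```

Request:
{"name": "send_rows", "arguments": {
  "deltas": "0.157 -0.131 0.013 0 0 0.101; 0.151 -0.138 0.013 0 0 0.101; 0.144 -0.146 0.013 0 0 0.101; 0.136 -0.153 0.013 0 0 0.101; 0.128 -0.16 0.013 0 0 0.101"
}}

```text
time: 8.25
position: [0.4844, -0.0456, 0.1463]
eef_rot: [[-0.756, -0.654, -0.003], [-0.654, 0.756, 0.001], [0.002, 0.002, -1.0]]
wrist_force: [1.3, 0.3, 0.7]
width: 0.999
finger_force: 0.0
```

Request:
{"name": "send_rows", "arguments": {
  "deltas": "0.12 -0.166 0.013 0 0 0.101; 0.111 -0.172 0.013 0 0 0.101; 0.103 -0.177 0.013 0 0 0.101; 0.094 -0.182 0.013 0 0 0.101; 0.084 -0.186 0.013 0 0 0.101"
}}

```text
time: 8.75
position: [0.5027, -0.249, 0.1331]
eef_rot: [[-0.896, -0.444, -0.003], [-0.444, 0.896, 0.002], [0.002, 0.003, -1.0]]
wrist_force: [0.4, 0.6, -0.7]
width: 0.998
finger_force: 0.0
```

Request:
{"name": "send_rows", "arguments": {
  "deltas": "0.075 -0.19 0.013 0 0 0.101; 0.065 -0.194 0.013 0 0 0.101; 0.055 -0.197 0.013 0 0 0.101; 0 0 0 0 0 0; 0 0 0 0 0 0"
}}

```text
time: 9.25
position: [0.5137, -0.3701, 0.1252]
eef_rot: [[-0.952, -0.305, -0.003], [-0.305, 0.952, 0.003], [0.002, 0.003, -1.0]]
wrist_force: [-0.6, -0.1, 0.2]
width: 1.0
finger_force: 0.0
```

Run:
```python
from h import *
snap("side","s4"); im=cv2.imread("pics/s4_full.png")
a=cv2.resize(im[225:400,200:400],(400,350),interpolation=cv2.INTER_CUBIC); b=cv2.resize(im[40:215,300:500],(400,350),interpolation=cv2.INTER_CUBIC)
cv2.imwrite("pics/s4c.png",np.hstack([a,b]))
plan([.5176,-.3691,.012],108,5)
```

```text
dist 0.1135 mm/row 22.7 deg/row 0.05
-0.004 -0.002 0.113 0.001 -0.001 -0.001; -0.004 -0.001 0.113 0.001 -0.001 -0.001; -0.004 -0.001 0.113 0.001 -0.001 -0.001; -0.004 -0.001 0.113 0.001 -0.001 -0.001; -0.004 -0.001 0.113 0.001 -0.001 -0.001
```

View pics/s4c.png

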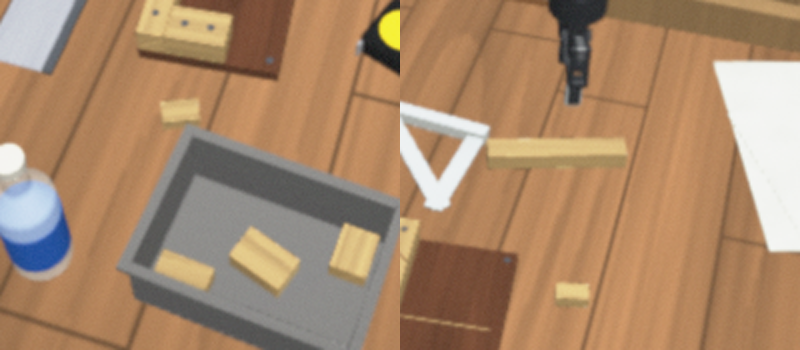

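The offcut lies flat in the middle of the tub at crop (265,260). The batten is undisturbed under the gripper at (557,152). Next is the grasp.

Request:
{"name": "send_rows", "arguments": {
  "deltas": "-0.004 0 0.117 0 0 0; -0.004 0 0.117 0 0 0; -0.004 0 0.117 0 0 0; -0.004 0 0.117 0 0 0; -0.004 0 0.117 0 0 0"
}}

```text
time: 9.8
position: [0.5183, -0.3666, 0.009]
eef_rot: [[-0.951, -0.308, -0.001], [-0.308, 0.951, 0.001], [0.001, 0.002, -1.0]]
wrist_force: [0.0, -1.1, -0.1]
width: 0.996
finger_force: 0.0
```

Request:
{"name": "send_rows", "arguments": {
  "deltas": "0 0 0 0 0 0; 0 0 0 0 0 0; 0 0 0 0 0 0; 0 0 0 0 0 0; 0 0 0 0 0 0",
  "hand": 0,
  "force": 35
}}

```text
time: 10.3
position: [0.52, -0.3699, 0.012]
eef_rot: [[-0.952, -0.306, 0.003], [-0.306, 0.952, -0.002], [-0.002, -0.002, -1.0]]
wrist_force: [-0.5, 1.1, 4.8]
width: 0.432
finger_force: 36.9
```

Request:
{"name": "send_rows", "arguments": {
  "deltas": "0 0 0 0 0 0; 0 0 0 0 0 0; 0 0 0 0 0 0; 0 0 0 0 0 0; 0 0 0 0 0 0"
}}

```text
time: 10.8
position: [0.52, -0.3699, 0.012]
eef_rot: [[-0.952, -0.306, 0.003], [-0.306, 0.952, -0.001], [-0.002, -0.002, -1.0]]
wrist_force: [0.5, 1.3, 7.0]
width: 0.433
finger_force: 37.1
```

Request:
{"name": "send_rows", "arguments": {
  "deltas": "0 0 -0.08 0 0 0; 0 0 -0.16 0 0 0; 0 0 -0.16 0 0 0; 0 0 -0.12 0 0 0; 0 0 -0.04 0 0 0"
}}

```text
time: 11.3
position: [0.5204, -0.3707, 0.1263]
eef_rot: [[-0.952, -0.306, 0.005], [-0.306, 0.952, -0.004], [-0.003, -0.005, -1.0]]
wrist_force: [0.8, -0.7, -0.1]
width: 0.434
finger_force: 36.3
```

```bash
python3 -c "
from h import *
print(get_state()['width'])
plan([.596,-.0025,.11],185.5,12)"
```

```text
0.43352292308587453
dist 0.3763 mm/row 31.4 deg/row 6.47
-0.077 0.136 0.006 -0.001 -0.000 -0.226; -0.092 0.127 0.006 -0.001 -0.000 -0.226; -0.106 0.116 0.006 -0.001 -0.000 -0.226; -0.118 0.103 0.007 -0.001 -0.000 -0.226; -0.129 0.089 0.007 -0.001 -0.000 -0.226
-0.138 0.074 0.007 -0.001 -0.000 -0.226; -0.145 0.058 0.007 -0.001 -0.000 -0.226; -0.151 0.041 0.007 -0.001 -0.000 -0.226; -0.155 0.024 0.007 -0.001 -0.000 -0.226; -0.156 0.006 0.007 -0.001 -0.000 -0.226
-0.156 -0.011 0.007 -0.001 -0.000 -0.226; -0.154 -0.029 0.007 -0.001 -0.000 -0.226
```

Request:
{"name": "send_rows", "arguments": {
  "deltas": "-0.077 0.136 0.005 0 0 -0.226; -0.092 0.127 0.005 0 0 -0.226; -0.106 0.116 0.005 0 0 -0.226; -0.118 0.103 0.005 0 0 -0.226; -0.129 0.089 0.005 0 0 -0.226"
}}

```text
time: 11.8
position: [0.5496, -0.2141, 0.1163]
eef_rot: [[-0.637, -0.771, -0.002], [-0.771, 0.637, 0.001], [0.001, 0.002, -1.0]]
wrist_force: [-0.7, -0.1, -1.5]
width: 0.436
finger_force: 36.3
```

Request:
{"name": "send_rows", "arguments": {
  "deltas": "-0.138 0.074 0.005 0 0 -0.226; -0.145 0.058 0.005 0 0 -0.226; -0.151 0.041 0.005 0 0 -0.226; -0.155 0.024 0.005 0 0 -0.226; -0.156 0.006 0.005 0 0 -0.226"
}}

```text
time: 12.3
position: [0.5811, -0.061, 0.1113]
eef_rot: [[-0.125, -0.992, -0.002], [-0.992, 0.125, 0.0], [0.0, 0.002, -1.0]]
wrist_force: [0.8, -0.5, -1.5]
width: 0.437
finger_force: 36.3
```

Request:
{"name": "send_rows", "arguments": {
  "deltas": "-0.156 -0.011 0.005 0 0 -0.226; -0.154 -0.029 0.005 0 0 -0.226; 0 0 0 0 0 0; 0 0 0 0 0 0; 0 0 0 0 0 0"
}}

```text
time: 12.8
position: [0.5938, -0.0016, 0.1096]
eef_rot: [[0.095, -0.995, -0.001], [-0.995, -0.095, -0.0], [0.0, 0.001, -1.0]]
wrist_force: [-0.4, -0.4, -0.9]
width: 0.436
finger_force: 36.3
```

```bash
python3 -c "
from h import *
plan([.596,-.0025,.05],185.5,5)
snap('side','s5',(230,120,430,270),4)"
```

```text
dist 0.0597 mm/row 11.9 deg/row 0.02
0.001 -0.002 0.060 0.001 -0.000 -0.000; 0.001 -0.002 0.060 0.001 -0.000 -0.000; 0.001 -0.002 0.060 0.001 -0.000 -0.000; 0.001 -0.002 0.060 0.001 -0.000 -0.000; 0.001 -0.002 0.060 0.001 -0.000 -0.000
```

View pics/s5.png

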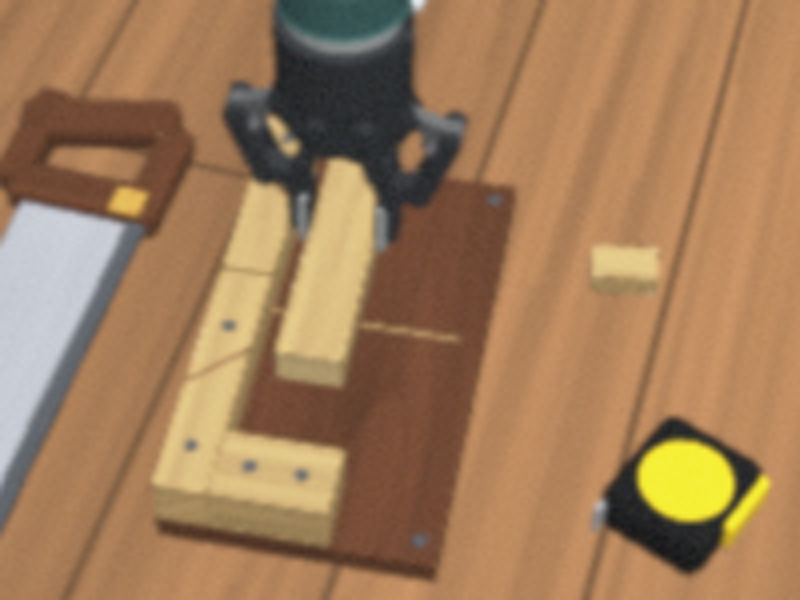

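The batten hangs level and parallel to the fence; the top corners of its end are near crop (277,356) and (346,364). I'll check that end and the direction of its edges in the corner frame.

Run:
```python
from h import *
s=lambda l:np.array([230,120])+(np.array(l,float)+.5)/4-.5
P=ray("side",s([[277,355],[346,363],[373,250],[303,260]]),.1235)
a=np.radians(5.5);R=np.array([[np.cos(a),-np.sin(a)],[np.sin(a),np.cos(a)]])
print(P.round(4)); print(((P[:,:2]-[.629,.1135])@R).round(4))
d=P[1]-P[2]; print(np.degrees(np.arctan2(d[1],d[0])))
```

```text
[[0.5993 0.1054 0.1235]
 [0.5616 0.0998 0.1235]
 [0.5709 0.0171 0.1235]
 [0.6068 0.0359 0.1235]]
[[-0.0303 -0.0052]
 [-0.0684 -0.0072]
 [-0.067  -0.0904]
 [-0.0295 -0.0751]]
96.4159129346031
```

Request:
{"name": "send_rows", "arguments": {
  "deltas": "0 0 0.1 0 0 0; 0 0 0.12 0 0 0; 0 0 0.1 0 0 0; 0 0 0.05 0 0 0; 0 0 0 0 0 0"
}}

```text
time: 13.35
position: [0.5927, -0.0017, 0.0345]
eef_rot: [[0.095, -0.995, -0.004], [-0.996, -0.095, 0.0], [-0.001, 0.004, -1.0]]
wrist_force: [-0.8, 0.0, -1.1]
width: 0.432
finger_force: 36.2
```

Request:
{"name": "send_rows", "arguments": {
  "deltas": "0 0 0.01 0 0 0; 0 0 0.005 0 0 0; 0 0 0.005 0 0 0; 0 0 0 0 0 0; 0 0 0 0 0 0"
}}

```text
time: 13.85
position: [0.5947, -0.001, 0.0326]
eef_rot: [[0.096, -0.995, 0.001], [-0.995, -0.096, -0.0], [0.0, -0.001, -1.0]]
wrist_force: [0.1, 0.6, -0.8]
width: 0.439
finger_force: 36.2
```

Request:
{"name": "send_rows", "arguments": {
  "deltas": "0 0 0.005 0 0 0; 0 0 0.005 0 0 0; 0 0 0.005 0 0 0; 0 0 0 0 0 0; 0 0 0 0 0 0"
}}

```text
time: 14.35
position: [0.5945, -0.001, 0.03]
eef_rot: [[0.096, -0.995, 0.0], [-0.995, -0.096, -0.0], [0.0, -0.0, -1.0]]
wrist_force: [-0.7, 0.4, 4.4]
width: 0.435
finger_force: 37.0
```

Contact at 4.4 N. Next: open slightly and rise.

Request:
{"name": "send_rows", "arguments": {
  "deltas": "0 0 -0.003 0 0 0; 0 0 0 0 0 0; 0 0 0 0 0 0; 0 0 0 0 0 0; 0 0 0 0 0 0",
  "hand": 0.54
}}

```text
time: 14.85
position: [0.5943, -0.001, 0.0296]
eef_rot: [[0.096, -0.995, -0.0], [-0.995, -0.096, 0.0], [-0.0, 0.0, -1.0]]
wrist_force: [-0.4, -0.0, 0.3]
width: 0.544
finger_force: 0.0
```

Request:
{"name": "send_rows", "arguments": {
  "deltas": "0 0 -0.05 0 0 0; 0 0 -0.1 0 0 0; 0 0 -0.15 0 0 0; 0 0 -0.1 0 0 0; 0 0 0 0 0 0"
}}

```text
time: 15.35
position: [0.5977, -0.0014, 0.1141]
eef_rot: [[0.096, -0.995, 0.008], [-0.995, -0.096, -0.001], [0.002, -0.008, -1.0]]
wrist_force: [0.4, -0.0, -0.5]
width: 0.54
finger_force: 0.0
```

```bash
python3 -c "
from h import *
a=np.radians(5.5)
c=lambda x,y:np.array([.629,.113])+[x*np.cos(a)-y*np.sin(a),x*np.sin(a)+y*np.cos(a)]
q=c(-.098,-.105); print(q, get_state()['position'])
plan([q[0],q[1],.11],95.5,12)"
```

```text
[ 0.54151498 -0.00090948] [ 0.59770615 -0.00136172  0.11413519]
dist 0.0563 mm/row 4.7 deg/row 7.5
-0.002 0.023 0.002 -0.001 0.001 0.262; 0.001 0.023 0.002 -0.001 0.001 0.262; 0.004 0.023 0.002 -0.001 0.001 0.262; 0.007 0.022 0.002 -0.001 0.001 0.262; 0.010 0.021 0.002 -0.001 0.001 0.262
0.012 0.020 0.002 -0.001 0.001 0.262; 0.015 0.018 0.002 -0.001 0.001 0.262; 0.017 0.016 0.002 -0.001 0.001 0.262; 0.019 0.014 0.002 -0.001 0.001 0.262; 0.021 0.011 0.002 -0.001 0.001 0.262
0.022 0.008 0.002 -0.001 0.001 0.262; 0.023 0.005 0.002 -0.001 0.001 0.262
```

Request:
{"name": "send_rows", "arguments": {
  "deltas": "-0.002 0.023 0.002 0 0 0.262; 0.001 0.023 0.002 0 0 0.262; 0.004 0.023 0.002 0 0 0.262; 0.007 0.022 0.002 0 0 0.262; 0.01 0.021 0.002 0 0 0.262",
  "hand": 1
}}

```text
time: 15.85
position: [0.5704, -0.0012, 0.1069]
eef_rot: [[-0.535, -0.845, -0.001], [-0.845, 0.535, 0.0], [0.001, 0.001, -1.0]]
wrist_force: [-0.7, 0.7, 0.2]
width: 0.997
finger_force: 0.0
```

Request:
{"name": "send_rows", "arguments": {
  "deltas": "0.012 0.02 0.002 0 0 0.262; 0.015 0.018 0.002 0 0 0.262; 0.017 0.016 0.002 0 0 0.262; 0.019 0.014 0.002 0 0 0.262; 0.021 0.011 0.002 0 0 0.262"
}}

```text
time: 16.35
position: [0.5469, -0.0011, 0.1049]
eef_rot: [[-0.939, -0.345, -0.001], [-0.345, 0.939, 0.0], [0.001, 0.001, -1.0]]
wrist_force: [-0.4, 0.7, -0.5]
width: 0.998
finger_force: 0.0
```

Request:
{"name": "send_rows", "arguments": {
  "deltas": "0.022 0.008 0.002 0 0 0.262; 0.023 0.005 0.002 0 0 0.262; 0 0 0 0 0 0; 0 0 0 0 0 0; 0 0 0 0 0 0"
}}

```text
time: 16.85
position: [0.5385, -0.0012, 0.1047]
eef_rot: [[-0.995, -0.097, -0.0], [-0.097, 0.995, 0.0], [0.0, 0.0, -1.0]]
wrist_force: [0.1, -0.5, 0.9]
width: 1.004
finger_force: 0.0
```

```bash
python3 -c "
from h import *
plan([.5415,-.001,.012],95.5,5)
snap('side','s6',(230,120,430,270),4)"
```

```text
dist 0.0928 mm/row 18.6 deg/row 0.01
-0.003 -0.000 0.093 0.000 -0.000 0.000; -0.003 -0.000 0.093 0.000 -0.000 0.000; -0.003 -0.000 0.093 0.000 -0.000 0.000; -0.003 -0.000 0.093 0.000 -0.000 0.000; -0.003 -0.000 0.093 0.000 -0.000 0.000
```

View pics/s6.png

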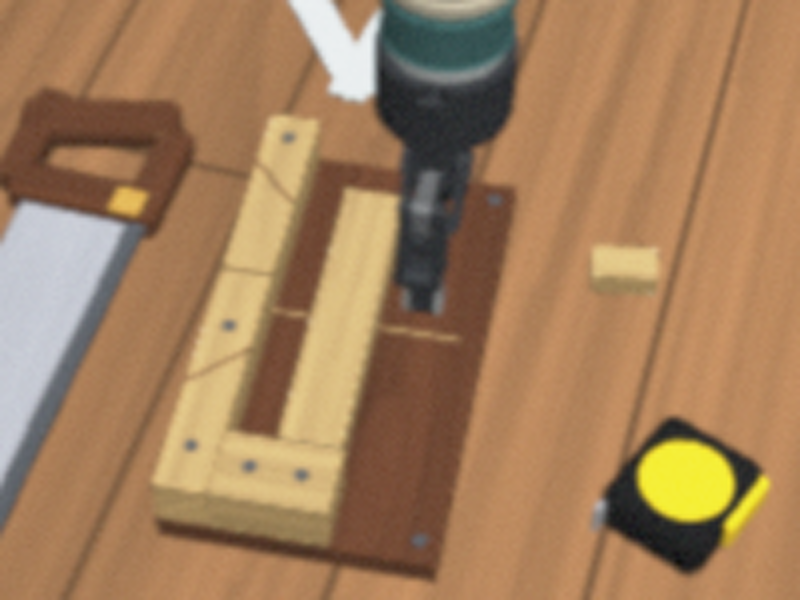

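The batten lies flat on the base between fence and gripper, with a uniform gap of about 28 mm at the fence. Next: lower the open fingers in front of it and push.

Request:
{"name": "send_rows", "arguments": {
  "deltas": "0 0 0.1 0 0 0; 0 0 0.12 0 0 0; 0 0 0.12 0 0 0; 0 0 0.08 0 0 0; 0 0 0.04 0 0 0"
}}

```text
time: 17.4
position: [0.5373, -0.0011, 0.0113]
eef_rot: [[-0.995, -0.096, -0.003], [-0.096, 0.995, 0.0], [0.003, 0.001, -1.0]]
wrist_force: [0.3, 0.1, 0.7]
width: 0.997
finger_force: 0.0
```

Request:
{"name": "send_rows", "arguments": {
  "deltas": "-0.03 0 0 0 0 0; -0.03 0 0 0 0 0; -0.03 0 0 0 0 0; -0.02 0 0 0 0 0; -0.02 0 0 0 0 0"
}}

```text
time: 17.9
position: [0.5653, 0.0012, 0.0137]
eef_rot: [[-0.995, -0.095, 0.001], [-0.095, 0.995, -0.0], [-0.001, -0.0, -1.0]]
wrist_force: [-1.1, -0.4, 1.8]
width: 1.002
finger_force: 0.8
```

Request:
{"name": "send_rows", "arguments": {
  "deltas": "-0.02 0 0 0 0 0; -0.02 0 0 0 0 0; -0.02 0 0 0 0 0; -0.01 0 0 0 0 0; 0 0 0 0 0 0"
}}

```text
time: 18.4
position: [0.5789, 0.0026, 0.013]
eef_rot: [[-0.995, -0.095, 0.001], [-0.095, 0.995, 0.0], [-0.001, -0.0, -1.0]]
wrist_force: [0.8, 1.0, 0.0]
width: 1.0
finger_force: 0.0
```

Request:
{"name": "send_rows", "arguments": {
  "deltas": "-0.01 0 0 0 0 0; -0.01 0 0 0 0 0; -0.01 0 0 0 0 0; -0.01 0 0 0 0 0; 0 0 0 0 0 0"
}}

```text
time: 18.9
position: [0.5868, 0.0033, 0.013]
eef_rot: [[-0.995, -0.095, 0.001], [-0.095, 0.995, 0.0], [-0.001, -0.0, -1.0]]
wrist_force: [0.4, -0.3, -0.5]
width: 1.003
finger_force: 0.0
```

Request:
{"name": "send_rows", "arguments": {
  "deltas": "-0.005 0 0 0 0 0; -0.005 0 0 0 0 0; -0.005 0 0 0 0 0; 0 0 0 0 0 0; 0 0 0 0 0 0"
}}

```text
time: 19.4
position: [0.5894, 0.0036, 0.0129]
eef_rot: [[-0.995, -0.095, 0.0], [-0.095, 0.995, 0.0], [-0.0, 0.0, -1.0]]
wrist_force: [-0.5, -0.9, -0.5]
width: 1.0
finger_force: 0.2
```

Request:
{"name": "send_rows", "arguments": {
  "deltas": "-0.005 0 0 0 0 0; -0.005 0 0 0 0 0; -0.005 0 0 0 0 0; 0 0 0 0 0 0; 0 0 0 0 0 0"
}}

```text
time: 19.9
position: [0.5918, 0.0039, 0.0128]
eef_rot: [[-0.995, -0.095, -0.001], [-0.095, 0.995, -0.0], [0.001, 0.0, -1.0]]
wrist_force: [-1.9, -0.1, 1.4]
width: 0.998
finger_force: 1.1
```

Request:
{"name": "send_rows", "arguments": {
  "deltas": "-0.005 0 0 0 0 0; -0.005 0 0 0 0 0; 0 0 0 0 0 0; 0 0 0 0 0 0; 0 0 0 0 0 0"
}}

```text
time: 20.4
position: [0.5919, 0.0039, 0.0126]
eef_rot: [[-0.996, -0.094, -0.004], [-0.094, 0.996, -0.001], [0.004, -0.0, -1.0]]
wrist_force: [-6.5, -0.7, 4.6]
width: 1.004
finger_force: 3.2
```

Firm contact with the fence at 6.5 N. Next: back off, rise, close the fingers, and push on the −y end.

Request:
{"name": "send_rows", "arguments": {
  "deltas": "0.02 0 0 0 0 0; 0.06 0 0 0 0 0; 0.06 0 -0.05 0 0 0; 0 0 -0.2 0 0 0; 0 0 -0.2 0 0 0"
}}

```text
time: 20.9
position: [0.5641, 0.0016, 0.1025]
eef_rot: [[-0.995, -0.095, -0.003], [-0.095, 0.995, 0.001], [0.003, 0.001, -1.0]]
wrist_force: [0.3, -0.0, -0.1]
width: 1.0
finger_force: 0.0
```

```bash
python3 -c "
from h import *
a=np.radians(5.5)
c=lambda x,y:np.array([.629,.113])+[x*np.cos(a)-y*np.sin(a),x*np.sin(a)+y*np.cos(a)]
q=c(-.0205,-.24); print(q, get_state()['position'])
plan([q[0],q[1],.11],95.5,5)"
```

```text
[ 0.63159736 -0.12785993] [0.56413903 0.00156416 0.10250308]
dist 0.1461 mm/row 29.2 deg/row 0.04
-0.055 -0.135 -0.008 0.000 -0.001 -0.000; -0.055 -0.135 -0.008 0.000 -0.001 -0.000; -0.055 -0.135 -0.008 0.000 -0.001 -0.000; -0.055 -0.135 -0.008 0.000 -0.001 -0.000; -0.055 -0.135 -0.008 0.000 -0.001 -0.000
```

Request:
{"name": "send_rows", "arguments": {
  "deltas": "-0.055 -0.135 -0.005 0 0 0; -0.055 -0.135 -0.005 0 0 0; -0.055 -0.135 -0.005 0 0 0; -0.055 -0.135 -0.005 0 0 0; -0.055 -0.135 -0.005 0 0 0",
  "hand": 0
}}

```text
time: 21.4
position: [0.6343, -0.1288, 0.1081]
eef_rot: [[-0.995, -0.095, 0.001], [-0.095, 0.995, -0.0], [-0.001, -0.0, -1.0]]
wrist_force: [-0.5, 0.2, 0.2]
width: 0.143
finger_force: 0.0
```

Request:
{"name": "send_rows", "arguments": {
  "deltas": "0 0 0 0 0 0; 0 0 0 0 0 0; 0 0 0 0 0 0; 0 0 0 0 0 0; 0 0 0 0 0 0"
}}

```text
time: 21.9
position: [0.6334, -0.1268, 0.1079]
eef_rot: [[-0.995, -0.096, -0.0], [-0.096, 0.995, 0.0], [0.0, 0.0, -1.0]]
wrist_force: [0.8, 0.8, 0.2]
width: 0.0
finger_force: 0.0
```

Run:
```python
from h import *
plan([.6316,-.1279,.026],95.5,5)
snap("side","s7",(230,110,430,260),4)
snap("top","t7"); im=cv2.imread("pics/t7_full.png")
```

```text
dist 0.0819 mm/row 16.4 deg/row 0.01
0.002 -0.001 0.082 0.000 -0.000 0.000; 0.002 -0.001 0.082 0.000 -0.000 0.000; 0.002 -0.001 0.082 0.000 -0.000 0.000; 0.002 -0.001 0.082 0.000 -0.000 0.000; 0.002 -0.001 0.082 0.000 -0.000 0.000
```

View pics/s7.png

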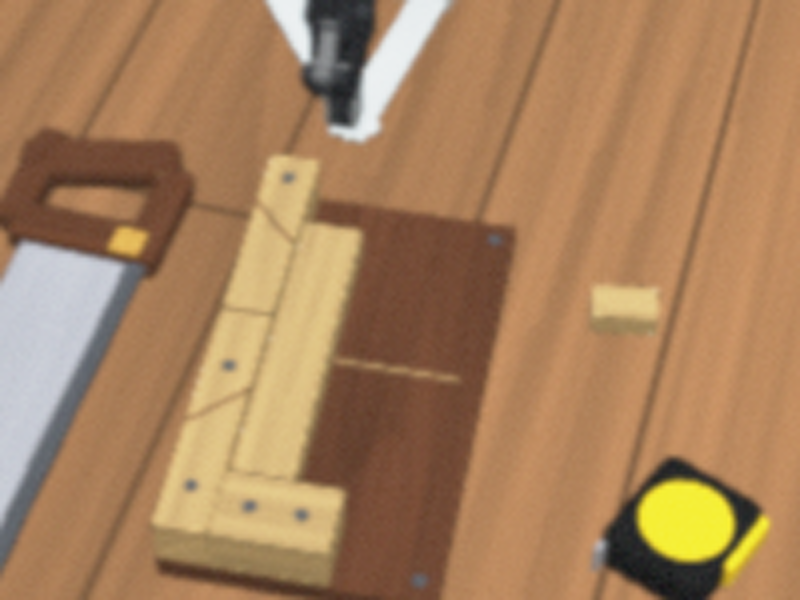

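The batten is snug along the fence, with its −y end at crop (315–362, 225–232). Next is where that end sits against the corner.

Run:
```python
from h import *
s=lambda l:np.array([230,110])+(np.array(l,float)+.5)/4-.5
P=ray("side",s([[362,230],[300,480]]),.043)
a=np.radians(5.5);R=np.array([[np.cos(a),-np.sin(a)],[np.sin(a),np.cos(a)]])
print(((P[:,:2]-[.629,.1145])@R).round(4),((np.array(get_state()["position"])[:2]-[.629,.1145])@R).round(4))
```

```text
[[-0.0374 -0.2094]
 [-0.0408 -0.0093]] [-0.0185 -0.241 ]
```

Request:
{"name": "send_rows", "arguments": {
  "deltas": "0.005 0 0.1 0 0 0; 0.005 0 0.12 0 0 0; 0 0 0.1 0 0 0; 0 0 0.06 0 0 0; 0 0 0.03 0 0 0"
}}

```text
time: 22.5
position: [0.631, -0.1274, 0.0246]
eef_rot: [[-0.995, -0.095, -0.002], [-0.095, 0.995, 0.001], [0.002, 0.001, -1.0]]
wrist_force: [-0.0, -0.1, -0.6]
width: 0.001
finger_force: 0.0
```

Request:
{"name": "send_rows", "arguments": {
  "deltas": "0 0.02 0 0 0 0; 0 0.02 0 0 0 0; 0 0.02 0 0 0 0; 0 0.01 0 0 0 0; 0 0 0 0 0 0"
}}

```text
time: 23.0
position: [0.631, -0.1136, 0.0266]
eef_rot: [[-0.995, -0.096, 0.001], [-0.096, 0.995, -0.0], [-0.001, -0.0, -1.0]]
wrist_force: [0.0, 0.1, 0.1]
width: 0.002
finger_force: 0.0
```

Request:
{"name": "send_rows", "arguments": {
  "deltas": "0 0.01 0 0 0 0; 0 0.01 0 0 0 0; 0 0.01 0 0 0 0; 0 0.005 0 0 0 0; 0 0 0 0 0 0"
}}

```text
time: 23.5
position: [0.6301, -0.1072, 0.0262]
eef_rot: [[-0.995, -0.095, 0.001], [-0.095, 0.995, -0.0], [-0.0, -0.001, -1.0]]
wrist_force: [1.2, -2.1, 1.0]
width: -0.001
finger_force: 0.7
```

Request:
{"name": "send_rows", "arguments": {
  "deltas": "0 0.005 0 0 0 0; 0 0.005 0 0 0 0; 0 0.005 0 0 0 0; 0 0.005 0 0 0 0; 0 0 0 0 0 0"
}}

```text
time: 24.0
position: [0.6295, -0.1028, 0.0259]
eef_rot: [[-0.995, -0.095, 0.0], [-0.095, 0.995, 0.0], [-0.0, 0.0, -1.0]]
wrist_force: [0.2, -1.4, 1.3]
width: -0.0
finger_force: 0.6
```

Request:
{"name": "send_rows", "arguments": {
  "deltas": "0 0.005 0 0 0 0; 0 0.005 0 0 0 0; 0 0 0 0 0 0; 0 0 0 0 0 0; 0 0 0 0 0 0"
}}

```text
time: 24.5
position: [0.6296, -0.1025, 0.0259]
eef_rot: [[-0.996, -0.094, 0.0], [-0.094, 0.996, -0.003], [-0.0, -0.003, -1.0]]
wrist_force: [0.3, -6.0, -0.2]
width: -0.004
finger_force: 2.7
```

The end is at the stop with 6 N, and the TCP at y≈−0.215 matches the batten length plus finger. Next: back off, then a second side push to seat the long side.

Request:
{"name": "send_rows", "arguments": {
  "deltas": "0 -0.02 0 0 0 0; 0 -0.06 0 0 0 0; 0 -0.04 -0.05 0 0 0; 0 0 -0.2 0 0 0; 0 0 -0.15 0 0 0"
}}

```text
time: 25.0
position: [0.6316, -0.1256, 0.1075]
eef_rot: [[-0.996, -0.094, -0.0], [-0.094, 0.996, 0.001], [0.0, 0.001, -1.0]]
wrist_force: [0.6, -0.3, 0.2]
width: -0.005
finger_force: 0.0
```

```bash
python3 -c "
from h import *
a=np.radians(5.5)
q=np.array([.5919,.0039])-.026*np.array([np.cos(a),np.sin(a)])
print(q); plan([q[0],q[1],.11],95.5,5)"
```

```text
[0.5660197  0.00140801]
dist 0.143 mm/row 28.6 deg/row 0.02
0.053 0.133 -0.002 0.000 -0.000 -0.001; 0.053 0.133 -0.002 0.000 -0.000 -0.001; 0.053 0.133 -0.002 0.000 -0.000 -0.001; 0.053 0.133 -0.003 0.000 -0.000 -0.001; 0.053 0.133 -0.003 0.000 -0.000 -0.001
```

Request:
{"name": "send_rows", "arguments": {
  "deltas": "0.053 0.133 0 0 0 0; 0.053 0.133 0 0 0 0; 0.053 0.133 0 0 0 0; 0.053 0.133 0 0 0 0; 0.053 0.133 0 0 0 0",
  "hand": 1
}}

```text
time: 25.5
position: [0.5658, 0.003, 0.1067]
eef_rot: [[-0.996, -0.094, 0.001], [-0.094, 0.996, 0.001], [-0.001, 0.001, -1.0]]
wrist_force: [-0.5, -0.7, -0.1]
width: 0.843
finger_force: 0.0
```

Request:
{"name": "send_rows", "arguments": {
  "deltas": "0 0 0 0 0 0; 0 0 0 0 0 0; 0 0 0.1 0 0 0; 0 0 0.1 0 0 0; 0 0 0.1 0 0 0"
}}

```text
time: 26.0
position: [0.5677, 0.0011, 0.046]
eef_rot: [[-0.996, -0.094, 0.002], [-0.094, 0.996, -0.0], [-0.002, -0.0, -1.0]]
wrist_force: [0.3, 0.1, 0.3]
width: 0.997
finger_force: 0.0
```

Request:
{"name": "send_rows", "arguments": {
  "deltas": "0 0 0.1 0 0 0; 0 0 0.04 0 0 0; 0 0 0.02 0 0 0; 0 0 0 0 0 0; 0 0 0 0 0 0"
}}

```text
time: 26.5
position: [0.5673, 0.0021, 0.0149]
eef_rot: [[-0.995, -0.095, 0.002], [-0.095, 0.996, -0.0], [-0.002, -0.0, -1.0]]
wrist_force: [0.3, -1.0, 0.9]
width: 1.004
finger_force: 0.0
```

Request:
{"name": "send_rows", "arguments": {
  "deltas": "-0.03 0 0 0 0 0; -0.03 0 0 0 0 0; -0.03 0 0 0 0 0; -0.02 0 0 0 0 0; 0 0 0 0 0 0"
}}

```text
time: 27.0
position: [0.5892, 0.0046, 0.0141]
eef_rot: [[-0.995, -0.095, 0.001], [-0.095, 0.995, -0.0], [-0.001, -0.0, -1.0]]
wrist_force: [0.3, -0.4, -0.3]
width: 0.997
finger_force: 0.0
```

Request:
{"name": "send_rows", "arguments": {
  "deltas": "-0.005 0 0 0 0 0; -0.005 0 0 0 0 0; -0.005 0 0 0 0 0; -0.005 0 0 0 0 0; 0 0 0 0 0 0"
}}

```text
time: 27.5
position: [0.5918, 0.0049, 0.0138]
eef_rot: [[-0.995, -0.095, -0.0], [-0.095, 0.995, -0.0], [0.0, 0.0, -1.0]]
wrist_force: [-0.5, 0.4, -1.3]
width: 1.0
finger_force: 0.1
```

Request:
{"name": "send_rows", "arguments": {
  "deltas": "-0.005 0 0 0 0 0; -0.005 0 0 0 0 0; 0 0 0 0 0 0; 0 0 0 0 0 0; 0 0 0 0 0 0"
}}

```text
time: 28.0
position: [0.5918, 0.0049, 0.0136]
eef_rot: [[-0.996, -0.094, -0.004], [-0.094, 0.996, -0.001], [0.004, -0.0, -1.0]]
wrist_force: [-5.9, -0.9, 4.6]
width: 1.004
finger_force: 2.7
```

Seated at the same depth as before. Next: retreat and take a final look.

Request:
{"name": "send_rows", "arguments": {
  "deltas": "0.01 0 0 0 0 0; 0.04 0 0 0 0 0; 0.06 0 -0.02 0 0 0; 0.05 0 -0.15 0 0 0; 0.05 0 -0.2 0 0 0"
}}

```text
time: 28.5
position: [0.5486, 0.0013, 0.0865]
eef_rot: [[-0.995, -0.095, -0.006], [-0.095, 0.995, 0.001], [0.006, 0.001, -1.0]]
wrist_force: [0.5, 0.1, 0.2]
width: 1.0
finger_force: 0.0
```

Request:
{"name": "send_rows", "arguments": {
  "deltas": "0.1 -0.05 -0.2 0 0 0; 0.15 -0.1 -0.1 0 0 0; 0.15 -0.15 0 0 0 0; 0.1 -0.1 0 0 0 0; 0 0 0 0 0 0"
}}

```text
time: 29.0
position: [0.4574, -0.0894, 0.1482]
eef_rot: [[-0.996, -0.092, -0.001], [-0.092, 0.996, -0.001], [0.001, -0.001, -1.0]]
wrist_force: [0.0, -0.9, 0.7]
width: 1.001
finger_force: 0.0
```

Run:
```python
from h import *
snap("side","s8",(255,140,355,265),4); snap("top","t8",(250,160,400,250),4)
a=cv2.imread("pics/s8.png");b=cv2.imread("pics/t8.png")
b=cv2.resize(b,(400,240)); c=np.zeros((500,800,3),np.uint8); c[:a.shape[0],:400]=a; c[:240,400:]=b
d=cv2.resize(cv2.imread("pics/t8_full.png"),(400,250),interpolation=cv2.INTER_AREA); c[245:495,400:]=d
cv2.imwrite("pics/end.png",c)
```

```text
(no output)
```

View pics/end.png

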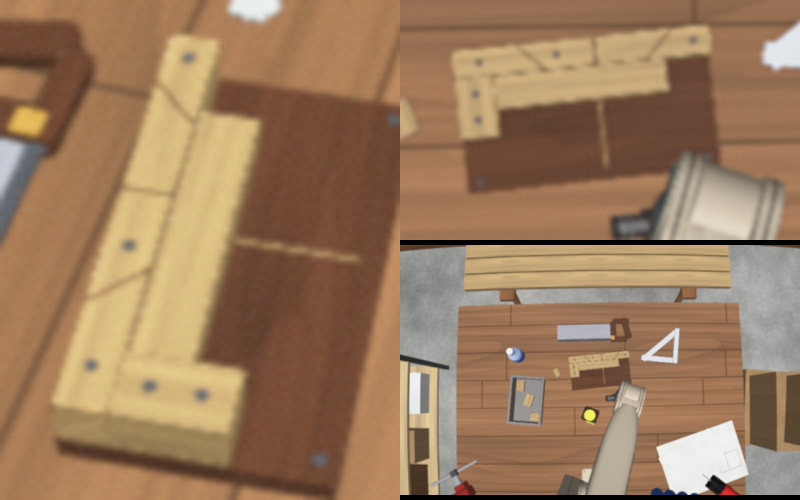

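The final views show the batten flat along the fence (left crop, 205,115 to 165,360) with its end at the stop. The offcut is in the tub, the other things look undisturbed, and the gripper is clear.

```bash
python3 -c "
from plant import *
print(hand_in())"
```

```text
the job is handed in; nothing more can be done
None
```

I put the offcut in the scrap tub and loaded the batten flat on the board, pushed tight against the fence and stop block; I let go of it, left everything else where it was, and handed the job in after about 29 s.

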